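# Ratchet a shaft block into the bench clamp

## Task

Stand the blue shaft block upright and square between the jaws of the red ratchet clamp, close to the fixed jaw. Then take hold of the red T-handle and pump it in short strokes, one tooth each, until the handle turns clearly stiff: go one or two teeth past the one that first pinches the block, so that it is firmly held, and no further, or it is crushed. Let the handle return to rest, let go, and leave the other things on the bench alone.

Things in the scene. Friction and masses are not known exactly. Their poses are not given: they have to be found in the camera images.
- block: Loose blue block, 0.3 kg: 50 (its x) by 46 (y) by 55 mm high; an upright steel shaft stub, 15 mm diameter, rises 90 mm from the middle of its top (stub top 145 mm above the underside): grip the stub from above. Origin: centre of the underside, z up. Starts standing on the bench. Goes in with its x along the clamp's x, either way round.
- clamp: Fixed red and steel ratchet clamp. Origin at bench level below the lever pivot; x: the way the toothed ram pushes, towards the fixed jaw; z up. Bed plate 12 mm thick, x -110 to 290, y +-50 mm. The ram carries a sprung rubber pad (56 mm wide, z 16 to 62 mm) that moves in +x. Pad to jaw at the start: 71 to 95 mm, not measured. A pawl stops the ram going back and cannot be freed.
- jaw: Fixed rubber-faced jaw, 56 mm wide, top 72 mm above the bench. Origin at bench level in its face (260 mm along the clamp's x); axes as the clamp's. The pad slides the block up to it. Pad: 8 N preload, then 2 N per mm; tooth 8 mm, so the first tooth that pinches the block leaves about 12 N and each further one 16 N more. Firm hold: 20 to 52 N on the jaw; over 60 N crushes.
- nest (a point): Where to stand the block: on the bed plate's top (12 mm above the bench), on the clamp's centre line, 30 mm before the jaw's face; axes as the clamp's. With the block's underside centre here its far side is 5 mm from the jaw.
- handle (a point): Centre of the red T-handle: level bar, 16 mm diameter, 92 mm long along the clamp's y, on a 9 mm rod, 162 mm above a pivot 16 mm above the clamp's origin. Grip from above, fingers closing along the clamp's x; the bar turns between them. At rest it leans 0.155 rad back (clamp x -25, z 176 mm). Travel stop to stop: 50 mm along +x, z rising 2 mm midway.
- lever (a joint): Lever angle, rad: 0 at rest, leaning back; 0.31 at the forward stop. A stroke to 0.27 or more (44 mm at the handle) moves the ram one tooth; then go fully back so the pawl takes the next. A spring (1.3 to 2.4 N at the handle) returns it. Push at the handle held at 0.28: 2 to 5 N while free (the first two strokes always are), about 10 N at the first pinch, then 4 to 5 N more per tooth.
- spray_can: Green and metal can, 60 mm diameter, 160 mm high; origin under its centre. Bystander.
- tape: Yellow tape measure, 66 by 36 by 60 mm; origin under its centre. Bystander.
- cup: Black plastic cup, 72 mm diameter, 80 mm high; origin under its centre. Bystander.
Mind the look-alikes: they are no part of the job. What is meant by the block is not orange, and is the larger of those in its own colour.

How it is judged:
On the way, in this order (a step that is already met when the one before it is completed fails the run):
1. the block stands upright between the jaws, let go (x of block in the frame of nest between -0.02 and 0.008 m and y of block in the frame of nest between -0.012 and 0.012 m and z of block in the frame of nest below 0.004 m and angle between block's own z axis and vertical below 0.1 rad and contact force between the fingers and block below 0.1 N), for 0.2 s.
2. the handle is pushed through a stroke by the fingers (value of joint lever above 0.23 rad and contact force between the fingers and clamp above 0.5 N), for 0.04 s.
3. the handle comes back (value of joint lever below 0.08 rad), for 0.04 s.
4. the handle is pushed through a second stroke by the fingers (all of step 2), for 0.04 s.
5. the handle comes back again (value of joint lever below 0.08 rad), for 0.04 s.
At the end, for the whole second after the job is handed in: The block stands upright (within 0.1 rad) and square (within 0.12 rad) between pad and fixed jaw, its middle within 14 mm of the clamp's centre line and its side against the jaw, pressed against the jaw with 20 to 52 N, at rest; the lever is back at rest (below 0.05 rad) (contact force between block and jaw between 20 and 52 N and x of block in the frame of jaw between -0.035 and -0.015 m and y of block in the frame of jaw between -0.014 and 0.014 m and angle between the x axis of block and the x axis of clamp, either way round below 0.12 rad and angle between block's own z axis and vertical below 0.1 rad and linear speed of block below 0.01 m/s and value of joint lever below 0.05 rad); the robot touches nothing.
It fails at once if the block is crushed: more than 60 N on the fixed jaw (contact force between block and jaw above 60 N).
It fails at once if the block is tipped over (angle between block's own z axis and vertical above 0.5 rad).
It fails at once if another thing on the bench is moved by more than 20 mm (distance of any of spray_can, tape, cup from where it was at the start of the episode above 0.02 m).
It also fails if it takes over 72 s, if anything falls off the work surface, if the arm or the gripper's body presses on something with over 40 N, if the wrist force passes 120 N, or if a joint passes its speed limit or range.

## Robot

A 6-joint arm with a two-finger parallel gripper is mounted at the origin on the work surface. World frame = base frame: x ahead of the robot, y to its left, z up, the work surface at z = 0. Lengths are in m, angles in rad, forces in N, time in s.
With the tool pointing down it reaches from about 0.325 to 0.85 m from the base axis. Payload 4.4 kg.
Tool frame: the origin (TCP) lies midway between the tips of the shut fingers; the grasp point (between the pads) lies 19 mm behind it; z points along the fingers, y is the line along which they close (so a half turn about z gives the same grasp; the last joint's range is limited). The gripper opens to 94 mm and grips with 3 to 60 N. Pads are 16 mm wide; open, the fingers measure 119 mm over their backs; the gripper's body (75 mm by 177 mm) begins 78 mm behind the grasp point.
Start: joints at [-1.327, 0.207, 1.542, -0, 1.393, -0.15], TCP at [0.221, -0.531, 0.205] pointing down, gripper open.
Joint ranges: [-2.73, 2.73], [-0.86, 2.22], [0.23, 2.46], [-1.11, 4.25], [0.08, 2.63], [-2.82, 2.82]. Speed limits (rad/s): [2.79, 2.79, 3.14, 3.14, 3.14, 3.14].

## Interface

Orientations are given as a unit quaternion [x, y, z, w].
In Python, from workcell import read_state, grab_frame, job_done gives the robot as it stands. The module is installed in compiled form; this text tells all that it offers.
- The arm moves only by the shell command python3 -m handwheel 'ROWS' [OPENING]. ROWS is JSON, a list of rows, each a list of 2 entries, a list of its own where there are three numbers: the shift along the tool's x, y, z in m, then the turn about the tool's z in rad. A call has 1 to 20 rows; each row shifts and turns the commanded pose from where the row before left it, along the tool's axes as they then stand; what a row does not reach is not made up. A row lasts 1/8 s, in which the tool goes at most 62.5 mm and 10.7 degrees, less where a joint would pass 70% of its speed; a pose out of reach is approached as far as the arm can. A call is refused whole if a number of a shift passes 0.0625 or a number of a turn 0.188, either way. A call with a gripper value outside its range is refused whole. OPENING is the finger opening in m, from 0 to 0.094, set as the call begins (- or left out, the last holds). The fingers move at their own pace and stop on an object; the grip force is fixed at half the most. Time passes only in rows, so rows that do not move let the fingers close. It gives the time, the measured TCP pose, the force, the opening and the grip force at its end, in the units of the state.
- read_state(): the state, without advancing time (a new reading comes with each control period).
- grab_frame(name): name is "side" or "top" or "wrist"; returns a dict with "color" (480x640x3 uint8, red, green, blue), "fx", "fy", "cx", "cy" (pixels), "k1" (the pictures are not rectified: a ray, as slopes to the right and down, at radius r is drawn at 1 + k1 r^2 times it, then the intrinsics apply), "R" (3x3) and "t" (3): a world point X has camera coordinates R X + t. Camera axes: x right, y down, z forward; pixel columns grow to the right and rows downward; lengths in m; the calibration is good to about 2 mm. A picture is of the moment at which its call begins. There is no depth.
- job_done(): hands the job in; it is judged then, once.
The state is a dict: "t": time; "joint_pos": joint angles; "joint_vel": joint speeds; "joint_torque": joint torques, N m; "eef_pos": TCP position; "eef_rot": TCP orientation; "force": force on the tool from outside, world axes, zero at the start; "wrist_torque": the same for the moment, N m; "width": opening from 0.0 (shut) to 1.0 (fully open); "grasp_force": force on a finger pad.
Only numpy, scipy, OpenCV 4.12 (cv2) and the standard library are available. Lean on these libraries where they do the work, as an engineer would, in place of code of your own. Each camera call takes 0.05 s, during which the arm holds its last target. There are 200 camera calls.

## Working session

There is one attempt and no reset: what is moved stays moved. The work goes in short steps, Python scripts to look and compute and a shell command to move; the robot and the scene stay as the last step left them, time stands still between calls to the robot, and variables do not carry over. Pictures are saved under pics/ and viewed, at most 10 in all, crops included, and the job is handed in when it is done.

```bash
mkdir -p pics
cat > h.py <<'E'
import numpy as np, cv2
from workcell import read_state, grab_frame
def save(n,f): cv2.imwrite('pics/'+n+'.png',cv2.cvtColor(f['color'],cv2.COLOR_RGB2BGR))
def ray(f,u,v):
    K=np.array([[f['fx'],0,f['cx']],[0,f['fy'],f['cy']],[0,0,1.]])
    d=cv2.undistortPoints(np.array([[[u,v]]],float),K,np.array([f['k1'],0,0,0.]),None)[0,0] if 0 else None
    x=np.array([(u-f['cx'])/f['fx'],(v-f['cy'])/f['fy']]);y=x.copy()
    for _ in range(20): y=x/(1+f['k1']*(y@y))
    R=np.array(f['R']);c=-R.T@np.array(f['t']);d=R.T@np.array([y[0],y[1],1]);return c,d/np.linalg.norm(d)
def onz(f,u,v,z):
    c,d=ray(f,u,v);return c+d*(z-c[2])/d[2]
def proj(f,X):
    p=np.array(f['R'])@np.array(X)+np.array(f['t']);y=p[:2]/p[2];y=y*(1+f['k1']*(y@y))
    return np.array([f['fx']*y[0]+f['cx'],f['fy']*y[1]+f['cy']])
E
python3 - <<'E'
from h import *
a=grab_frame('top');b=grab_frame('side');save('top',a);save('side',b)
for f in(a,b): print(-np.array(f['R']).T@f['t'],f['fx'],f['k1'])
s=read_state();print(s['eef_pos'],s['eef_rot'],s['width'],s['force'],s['t'])
E
```

```text
[0.42295736 0.00684569 1.16056846] 474.8735966507593 -0.09741478119839055
[-0.03835909 -1.08117534  1.13638647] 595.7509632387522 -0.050783860052782695
[ 0.22043491 -0.53030104  0.20442815] [ 9.80675756e-01  1.95637590e-01 -5.16887491e-05 -9.95831266e-04] 0.9989107054499973 [ 0.88800876 -0.12079467  0.19355786] 0.1
```

View pics/top.png

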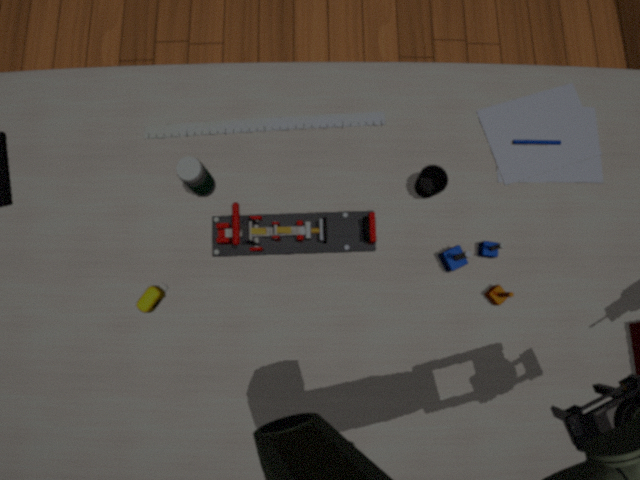

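View pics/side.png

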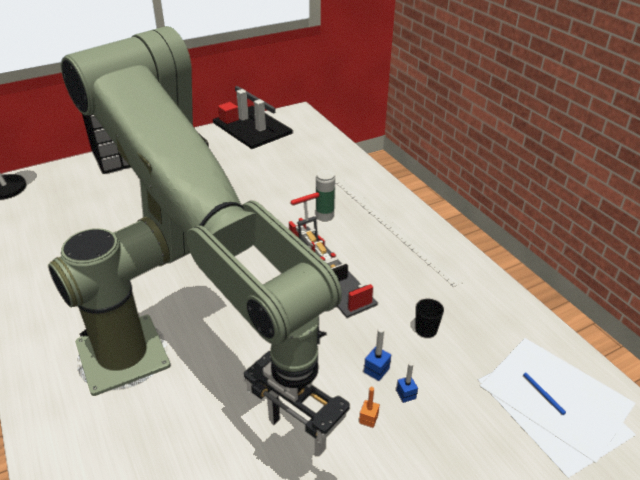

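The top view shows the clamp along y (plate from (212,213) to (376,256), jaw at (372,228), T-handle at (236,224)). The candidates are a large blue block at (454,258), a small blue one at (489,249) and an orange one at (498,295). The larger blue one fits. I'll enlarge it and measure.

```bash
cat > m.py <<'E'
from h import *
a=grab_frame('top');b=grab_frame('side')
def blobs(f,lo,hi,amin):
    hsv=cv2.cvtColor(f['color'],cv2.COLOR_RGB2HSV);m=cv2.inRange(hsv,lo,hi)
    cs,_=cv2.findContours(m,cv2.RETR_EXTERNAL,cv2.CHAIN_APPROX_NONE)
    return [c for c in cs if cv2.contourArea(c)>amin],hsv
for n,f in(('top',a),('side',b)):
    for c in blobs(f,(105,120,40),(125,255,255),60)[0]:
        r=cv2.minAreaRect(c);print(n,'blue',cv2.contourArea(c),np.round(r[0],1),np.round(r[1],1),r[2],np.round(cv2.boxPoints(r)).tolist() )
        if n=='top': print('  on z.055',[onz(f,*p,.055)[:2].round(4).tolist() for p in cv2.boxPoints(r)])
    for c in blobs(f,(0,150,60),(8,255,255),20)[0]:
        if cv2.contourArea(c)<900: print(n,'red',cv2.boundingRect(c),cv2.contourArea(c))
# plate: dark grey
m=cv2.inRange(cv2.cvtColor(a['color'],cv2.COLOR_RGB2GRAY),0,85);m[:200]=0;m[270:]=0;m[:,:200]=0;m[:,390:]=0
ys,xs=np.where(m);r=cv2.minAreaRect(np.c_[xs,ys].astype(np.float32));print(r)
P=np.array([onz(a,*p,.012)[:2] for p in cv2.boxPoints(r)]);print(P.round(4),np.linalg.norm(np.diff(P,axis=0),axis=1))
c1=cv2.resize(a['color'][200:320,400:530],None,fx=4,fy=4,interpolation=cv2.INTER_CUBIC)
c2=cv2.resize(a['color'][195:265,200:390],None,fx=4,fy=4,interpolation=cv2.INTER_CUBIC)
C=np.zeros((600,780,3),np.uint8);c1=c1[80:400];C[:280,:760]=c2;C[280:600,:520]=c1
C=np.clip(C*1.7,0,255).astype(np.uint8)
save('crop',{'color':C})
E
python3 m.py
```

```text
top blue 285.5 [454.3 257.6] [20.1 18.8] 63.43495178222656 [[441.0, 253.0], [458.0, 244.0], [467.0, 262.0], [450.0, 271.0]]
  on z.055 [[0.537, -0.3039], [0.5567, -0.3454], [0.5136, -0.3651], [0.4942, -0.3237]]
top blue 154.5 [489.5 249. ] [14. 15.] 90.0 [[482.0, 242.0], [497.0, 242.0], [497.0, 256.0], [482.0, 256.0]]
  on z.055 [[0.5619, -0.4038], [0.5615, -0.4408], [0.5279, -0.4388], [0.5284, -0.4019]]
top blue 84.5 [536.5 141.5] [ 3. 45.] 90.0 [[514.0, 140.0], [559.0, 140.0], [559.0, 143.0], [514.0, 143.0]]
  on z.055 [[0.8164, -0.5022], [0.8182, -0.6208], [0.8103, -0.62], [0.8086, -0.5016]]
top red (216, 223, 13, 20) 134.0
top red (250, 216, 12, 4) 21.0
top red (369, 212, 7, 30) 107.5
top red (232, 203, 8, 42) 195.0
side blue 300.0 [406.7 388.6] [22.5 19.3] 71.56505584716797 [[394.0, 381.0], [412.0, 375.0], [419.0, 396.0], [401.0, 402.0]]
side blue 156.5 [544.  393.5] [55.9  3.5] 45.0 [[523.0, 375.0], [526.0, 372.0], [565.0, 412.0], [563.0, 414.0]]
side blue 487.5 [376.8 362.8] [24.6 28. ] 29.744882583618164 [[359.0, 369.0], [373.0, 345.0], [394.0, 357.0], [381.0, 381.0]]
side red (349, 285, 23, 26) 389.5
side red (290, 222, 8, 14) 38.5
side red (291, 192, 28, 12) 84.5
side red (248, 99, 6, 8) 20.5
((293.5, 229.0), (54.0, 165.0), 90.0)
[[ 0.6731  0.2503]
 [ 0.6695 -0.1579]
 [ 0.5353 -0.1542]
 [ 0.5389  0.2478]] [0.40828735 0.13422604 0.40200665]
```

View pics/crop.png

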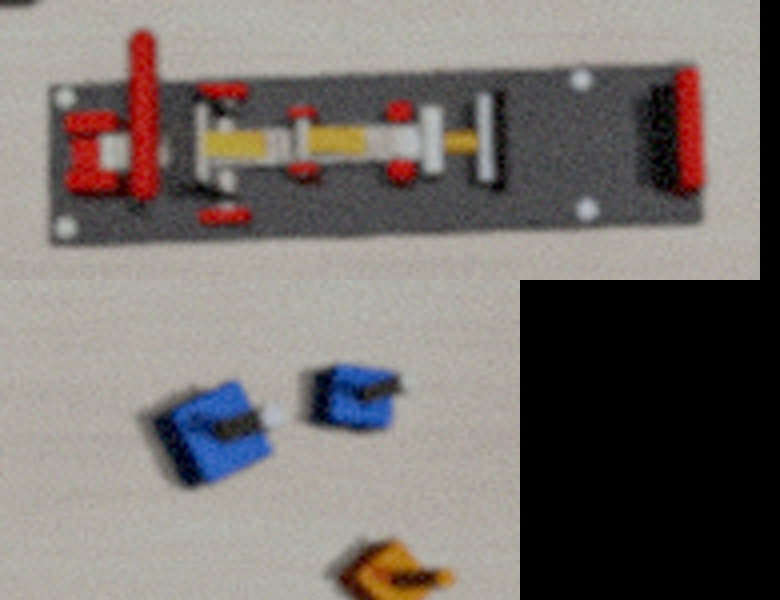

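The enlarged crop confirms it: the block at top-view (454,258) is the larger of the two blue ones, with a bright stub tip at about (468,254). The plate is turned about 2° in the image. Next I'll compute the clamp frame, the stub axis and the bystanders.

```bash
cat > c.py <<'E'
from h import *
a=grab_frame('top');b=grab_frame('side')
g=cv2.cvtColor(a['color'],cv2.COLOR_RGB2GRAY)
# plate edges by gradient, subpixel, with line fits
def edge(cols,rows,axis):
    pts=[]
    for k in cols:
        v=(g[rows[0]:rows[1],k] if axis==0 else g[k,rows[0]:rows[1]]).astype(float)
        v=np.convolve(v,[.25,.5,.25],'valid');d=np.abs(np.diff(v));i=d.argmax()
        w=d[max(0,i-2):i+3];p=rows[0]+1.5+((np.arange(max(0,i-2),max(0,i-2)+len(w))*w).sum()/w.sum())
        pts.append((k,p) if axis==0 else (p,k))
    return np.array(pts)
top=np.r_[edge(range(255-10,365),(204,216),0)]
bot=edge(range(220,370),(246,261),0)
lef=edge(range(222,252),(205,220),1);rig=edge(range(217,246),(369,383),1)
L=[]
for n,p in zip('tblr',(top,bot,lef,rig)):
    W=np.array([onz(a,u,v,.012)[:2] for u,v in p])
    vx,vy,x0,y0=cv2.fitLine(W.astype(np.float32),cv2.DIST_HUBER,0,1e-4,1e-4).ravel()
    L.append((np.array([x0,y0]),np.array([vx,vy])));print(n,(x0,y0),np.degrees(np.arctan2(vy,vx)),np.abs((W-[x0,y0])@[-vy,vx]).mean())
def X(l,m): 
    s=np.linalg.solve(np.c_[l[1],-m[1]],m[0]-l[0]);return l[0]+s[0]*l[1]
tl,tr,bl,br=X(L[0],L[2]),X(L[0],L[3]),X(L[1],L[2]),X(L[1],L[3])
print(tl,tr,bl,br);print('len',np.linalg.norm(tr-tl),np.linalg.norm(br-bl),np.linalg.norm(tl-bl),np.linalg.norm(tr-br))
e0,e1=(tl+bl)/2,(tr+br)/2;cx=(e1-e0)/np.linalg.norm(e1-e0);mid=(e0+e1)/2;o=mid-.09*cx
print('origin',o,'xdir',cx,np.degrees(np.arctan2(cx[1],cx[0])));print('nest',o+.23*cx,'handle',o-.025*cx)
print('handle bar px pred',proj(a,[*(o-.025*cx),.176]),proj(b,[*(o-.025*cx),.176]))
print('stub top', onz(a,468,253.75,.145), onz(b,380,331,.145), 'cup',onz(a,432,181,.08),'can',onz(a,190,170,.16))
E
python3 c.py
```

```text
t (np.float32(0.6449928), np.float32(0.030159611)) -89.2739 0.0004904492470060336
b (np.float32(0.54250485), np.float32(0.066817865)) -88.524 0.00039605210812696846
l (np.float32(0.58886325), np.float32(0.24702832)) 1.2946945 0.001067366368098686
r (np.float32(0.6061264), np.float32(-0.15379734)) 0.9569036 0.0005312366776271696
[0.6422291  0.24823442] [ 0.6473155  -0.15310937] [0.5378911  0.24587631] [ 0.5482143  -0.15476462]
len 0.401376 0.4007739 0.10436463 0.09911501
origin [0.59218353 0.13654259] xdir [ 0.01921077 -0.9998155 ] -88.89923
nest [ 0.596602   -0.09341499] handle [0.59170324 0.16153798]
handle bar px pred [236.07484973 222.9831618 ] [304.2425933  198.53360013]
stub top [ 0.52505546 -0.33756875  0.145     ] [ 0.52307093 -0.34232998  0.145     ] cup [ 0.70474885 -0.28249996  0.08      ] can [0.7127702  0.26683042 0.16      ]
```

```bash
python3 -m handwheel '[[[0,0,-0.058],0],[[0,0,-0.058],0],[[0.0589,-0.0098,0],0],[[0.0589,-0.0098,0],0],[[0.0589,-0.0098,0],0],[[0.0589,-0.0098,0],0],[[0.0589,-0.0098,0],0],[[0.0589,-0.0098,0],0],[[0,0,0],0],[[0,0,0],0]]' 0.05
cat > w.py <<'E'
from h import *
f=grab_frame('wrist');save('w1',f);print('cam',-f['R'].T@f['t'],f['R'][2])
print(proj(f,[.524,-.340,.055]),proj(f,[.524,-.340,.145]))
s=read_state();print(s['eef_pos'],s['eef_rot'])
E
python3 w.py
```

```text
t: 1.55
eef_pos: [0.5241, -0.3411, 0.3211]
eef_rot: [0.981, 0.196, -0.001, -0.0]
force: [0.6, 0.1, 0.2]
width: 0.533
grasp_force: 0.0
cam [ 0.59869229 -0.31038722  0.49974632] [-0.2547218  -0.10619452 -0.96116571]
[322.88944517 200.12591383] [322.63260175 215.16460902]
[ 0.52362962 -0.3416711   0.32128272] [ 9.80757241e-01  1.95230854e-01 -3.85259811e-04 -4.98027136e-06]
```

View pics/w1.png

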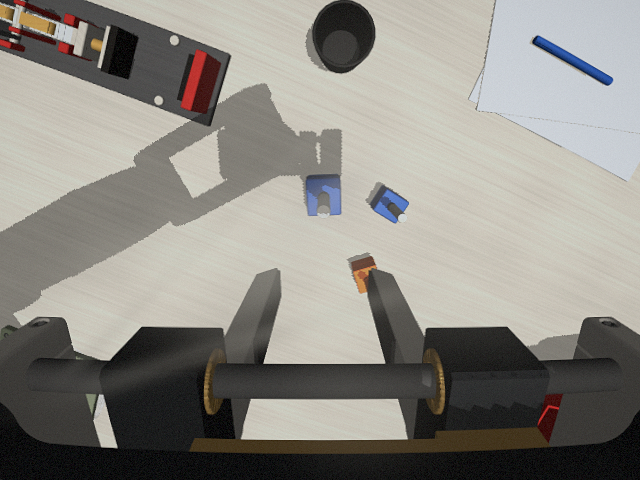

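The wrist view shows the large blue block at (323,195), the stub tip near (323,212), the cup at (343,36), and the jaw at (200,80). I'll measure the block's edges and an enlarged crop.

```bash
cat > w2.py <<'E'
from h import *
f=grab_frame('wrist');hsv=cv2.cvtColor(f['color'],cv2.COLOR_RGB2HSV)
m=cv2.inRange(hsv,(100,100,30),(130,255,255));m[:,:295]=0;m[:,352:]=0;m[:165]=0;m[225:]=0
for y in range(170,222,3):
    xs=np.where(m[y])[0]
    if len(xs): print(y,xs.min(),xs.max(),len(xs),hsv[y,310],hsv[y,336])
cv2.imwrite('pics/w2.png',cv2.cvtColor(cv2.resize(f['color'][165:230,290:355],None,fx=9,fy=9,interpolation=cv2.INTER_CUBIC),cv2.COLOR_RGB2BGR))
E
python3 w2.py
```

```text
179 307 319 7 [112 109 110] [113  78 131]
182 306 317 10 [113 108 125] [113  68 132]
185 307 326 7 [113  99 126] [113  61 133]
188 322 336 10 [111  91 126] [112 105 195]
191 307 332 5 [112  77 129] [112  95 193]
194 307 310 4 [112 113 191] [112  94 192]
197 307 314 8 [112 106 190] [112  90 195]
200 309 310 2 [112 100 187] [111  95 190]
206 336 339 3 [113  87 188] [111 100 191]
209 333 339 4 [112  87 184] [111 101 194]
212 332 339 8 [111  88 188] [112 105 196]
```

View pics/w2.png

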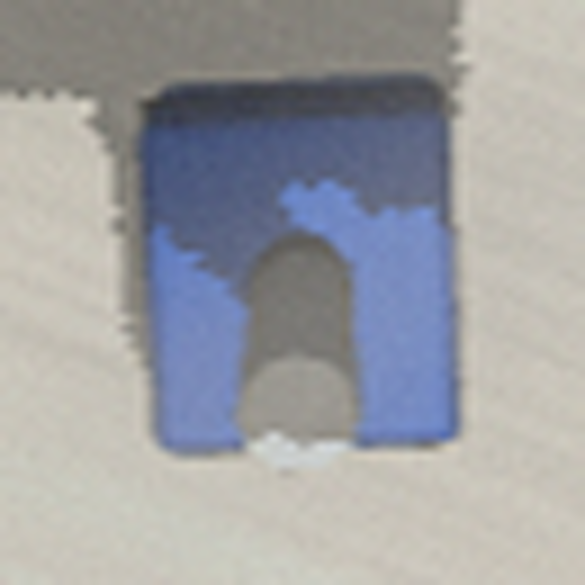

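Run:
```python
from h import *
f=grab_frame('wrist')
P=[onz(f,290+x/9-.4,165+y/9-.4,.055)[:2] for x,y in((143,128),(448,118),(460,443),(157,450))]
P=np.array(P);print(P.round(4),'centre',P.mean(0))
for i in range(4):
    d=P[(i+1)%4]-P[i];print(np.linalg.norm(d),np.degrees(np.arctan2(d[1],d[0])))
print('tip',onz(f,290+297/9-.4,165+412/9-.4,.145))
s=read_state();print(s['eef_pos'],s['t'])
```

```text
[[ 0.5406 -0.3093]
 [ 0.5589 -0.3495]
 [ 0.5153 -0.3701]
 [ 0.4971 -0.3289]] centre [ 0.52797571 -0.33944328]
0.044160249962317044 -65.62204698467468
0.04816126710771054 -154.6804926649931
0.045101744622845205 113.86426535463426
0.047750638340600754 24.200040861300153
tip [ 0.52808261 -0.33894462  0.145     ]
[ 0.52329746 -0.34216333  0.3215182 ] 1.7
```

The long side (48 mm against 44.6 mm) shows block x at about 24.5°, and the stub is at (0.527,-0.339). I'll turn the tool so that the later placing has the fingers along the clamp's x.

```bash
python3 -m handwheel '[[[0,0,0],0.171],[[0,0,0],0.171],[[0,0,0],0.171],[[0,0,0],0.171],[[0,0,0],0.171],[[0,0,0],0.171],[[0,0,0],0.171],[[0,0,0],0.171],[[0,0,0],0.171],[[-0.0014,-0.0047,0.04],0],[[0,0,0.04],0],[[0,0,0.04],0],[[0,0,0],0],[[0,0,0],0]]' 0.05
python3 - <<'E'
from h import *
f=grab_frame('wrist');save('w3',f)
from scipy.spatial.transform import Rotation as R
for i in range(3):
    s=read_state();M=R.from_quat(s['eef_rot']).as_matrix();print(s['eef_pos'],np.degrees(np.arctan2(M[1,0],M[0,0])),M[:,2])
print(proj(f,[*(s['eef_pos']+M[:,2]*0)]), proj(f,[.527,-.339,.145]))
E
```

```text
t: 3.45
eef_pos: [0.5283, -0.3393, 0.2034]
eef_rot: [0.84, -0.542, 0.001, 0.0]
force: [0.1, -0.3, 0.2]
width: 0.534
grasp_force: 0.0
[ 0.52891089 -0.33946737  0.20422854] -65.67565297467675 [ 0.00334744 -0.00292614 -0.99999012]
[ 0.52891089 -0.33946737  0.20422854] -65.67565297467675 [ 0.00334744 -0.00292614 -0.99999012]
[ 0.52891089 -0.33946737  0.20422854] -65.67565297467675 [ 0.00334744 -0.00292614 -0.99999012]
[323.38152096 283.97706943] [325.72302371 252.351365  ]
```

View pics/w3.png

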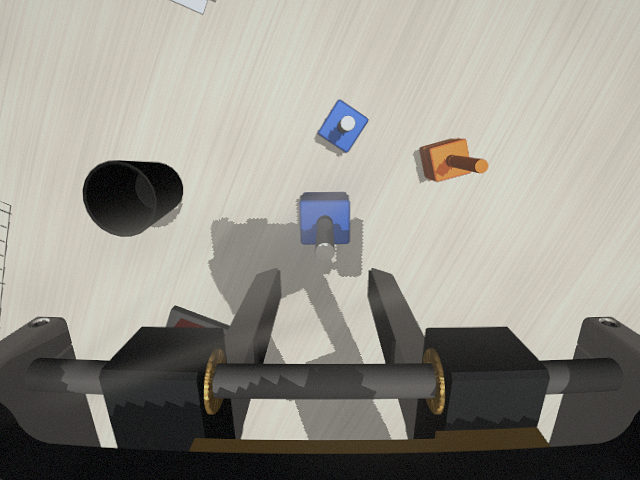

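The wrist view shows the stub tip at (324,251), where it was predicted to be. The block edges are square to the fingers and the long side (49 px) lies across them. Descend and grip.

```bash
python3 -m handwheel '[[[0,0,0.0364],0],[[0,0,0.0364],0],[[0,0,0.0364],0],[[0,0,0],0],[[0,0,0],0]]' 0.05
python3 -m handwheel '[[[0,0,0],0],[[0,0,0],0],[[0,0,0],0],[[0,0,0],0]]' 0
python3 -m handwheel '[[[0,0,-0.01],0],[[0,0,-0.03],0],[[0,0,-0.04],0],[[0,0,-0.03],0],[[0,0,0],0],[[0,0,0],0]]'
```

```text
t: 4.12
eef_pos: [0.5297, -0.3394, 0.0952]
eef_rot: [0.84, -0.542, 0.002, 0.0]
force: [0.2, -0.3, 0.3]
width: 0.53
grasp_force: 0.0
t: 4.62
eef_pos: [0.5281, -0.3379, 0.0924]
eef_rot: [0.841, -0.542, 0.0, 0.0]
force: [-0.7, -0.1, -1.4]
width: 0.156
grasp_force: 30.0
t: 5.38
eef_pos: [0.5273, -0.3372, 0.2007]
eef_rot: [0.84, -0.542, -0.001, -0.0]
force: [0.5, 1.0, -2.2]
width: 0.153
grasp_force: 30.0
```

```bash
python3 -m handwheel '[[[0,0,0],-0.166],[[0,0,0],-0.166],[[0,0,0],-0.166],[[0,0,0],-0.166],[[0,0,0],-0.166],[[0,0,0],-0.166],[[0,0,0],-0.166],[[0.0092,-0.0303,0],0],[[0.0092,-0.0303,0],0],[[0.0092,-0.0303,0],0],[[0.0092,-0.0303,0],0],[[0.0092,-0.0303,0],0],[[0.0092,-0.0303,0],0],[[0.0092,-0.0303,0],0],[[0.0092,-0.0303,0],0],[[0,0,0],0],[[0,0,0],0]]'
python3 - <<'E'
from h import *
f=grab_frame('wrist');save('w4',f)
from scipy.spatial.transform import Rotation as R
s=read_state();M=R.from_quat(s['eef_rot']).as_matrix();print(s['eef_pos'],np.degrees(np.arctan2(M[1,0],M[0,0])),M[:,2])
o=np.array([.59218,.13654]);c=np.array([.01921,-.99982]);n=np.array([.99982,.01921])
for x,y,z in((290,50,12),(290,-50,12),(260,28,72),(260,-28,72),(230,0,157)): print(x,y,z,proj(f,[*(o+c*x/1e3+n*y/1e3),z/1e3]))
E
```

```text
t: 7.5
eef_pos: [0.5965, -0.0945, 0.2004]
eef_rot: [1.0, 0.008, -0.002, -0.0]
force: [-1.6, -0.7, -2.3]
width: 0.155
grasp_force: 30.0
[ 0.59673021 -0.09491307  0.20086028] 0.9220107203694035 [-2.43746054e-03  1.47279086e-04 -9.99997019e-01]
290 50 12 [378.97297593 166.68926284]
290 -50 12 [375.28923844 255.25828007]
260 28 72 [355.41697795 196.72346821]
260 -28 72 [354.01200269 254.74304932]
230 0 157 [322.08521095 257.78956789]
```

View pics/w4.png

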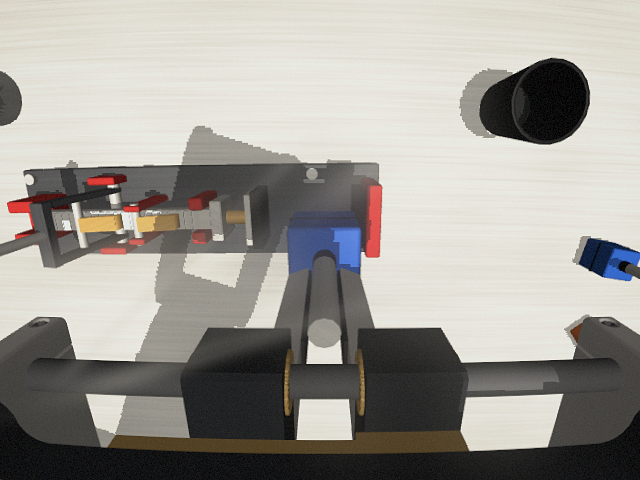

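The wrist view shows the block held over the nest at (325,245), the jaw red at (372,218), the pad at (258,215), and the plate's top edge near row 164. I'll check the centre line more precisely from the edges, without another picture.

Run:
```python
from h import *
f=grab_frame('wrist');g=cv2.GaussianBlur(cv2.cvtColor(f['color'],cv2.COLOR_RGB2GRAY),(3,3),0).astype(float)
o=np.array([.59218,.13654]);c=np.array([.01921,-.99982]);n=np.array([.99982,.01921])
def cl(P): d=P[:2]-o;return (np.array([d@c,d@n])*1e3).round(1)
for u in(350,330,280,240,150,120,80):
    d=np.diff(g[150:180,u]);i=150+d.argmin()+.5;print('top edge',u,i,cl(onz(f,u,i,.012)))
for u in(276,268,240,150,120,80):
    d=np.diff(g[238:272,u]);i=238+d.argmax()+.5;print('bot edge',u,i,cl(onz(f,u,i,.012)),g[i.astype(int)-3,u],g[int(i)+4,u])
for v in(168,172,175):
    d=np.diff(g[v,370:392]);i=370+d.argmax()+.5;print('right',v,i,cl(onz(f,i,v,.012)))
hsv=cv2.cvtColor(f['color'],cv2.COLOR_RGB2HSV)
r=cv2.inRange(hsv,(0,150,80),(10,255,255))+cv2.inRange(hsv,(170,150,80),(180,255,255))
r[:, :350]=0;r[:150]=0;r[290:]=0
for v in range(174,262,5):
    xs=np.where(r[v,:400])[0]
    if len(xs):print('red',v,xs.min(),xs.max(),cl(onz(f,xs.min(),v,.072)))
b=cv2.inRange(hsv,(100,110,40),(130,255,255));b[:190]=0;b[290:]=0;b[:,:270]=0;b[:,362+10:]=0
for v in range(205,280,6):
    xs=np.where(b[v])[0]
    if len(xs):print('blue',v,xs.min(),xs.max(),hsv[v,295],cl(onz(f,xs.min(),v,.163)),cl(onz(f,xs.max(),v,.163)))
s=read_state();print(s['eef_pos'],cl(s['eef_pos']))
```

```text
top edge 350 162.5 [259.6  54.6]
top edge 330 159.5 [238.3  57.8]
top edge 280 154.5 [185.4  63.2]
top edge 240 164.5 [142.2  53. ]
top edge 150 165.5 [43.7 53.2]
top edge 120 166.5 [ 9.6 52.7]
top edge 80 167.5 [-37.   52.5]
bot edge 276 252.5 [176.8 -46.3] 103.0 208.0
bot edge 268 252.5 [167.6 -46.2] 90.0 145.0
bot edge 240 252.5 [135.4 -46.2] 111.0 217.0
bot edge 150 253.5 [ 29.4 -47.5] 119.0 221.0
bot edge 120 240.5 [ -4.3 -31.6] 83.0 109.0
bot edge 80 256.5 [-58.  -51.5] 93.0 218.0
right 168 378.5 [290.1  48.9]
right 172 378.5 [290.3  44.6]
right 175 378.5 [290.4  41.4]
red 189 372 380 [275.5  35.3]
red 194 372 380 [275.6  30.7]
red 199 371 380 [274.9  26.1]
red 204 371 380 [275.   21.4]
red 209 371 379 [275.2  16.7]
red 214 371 379 [275.3  12. ]
red 219 370 379 [274.6   7.3]
red 224 370 379 [274.7   2.5]
red 229 370 379 [274.9  -2.4]
red 234 369 378 [274.1  -7.2]
red 239 369 378 [274.3 -12.2]
red 244 366 378 [271.6 -17.1]
red 249 366 378 [271.8 -22.1]
red 254 365 378 [271.  -27.2]
blue 229 292 360 [113 107 121] [210.7  22.4] [255.6  22.3]
blue 235 291 360 [113 109 133] [209.9  18.3] [255.7  18.2]
blue 241 291 360 [113 106 135] [209.8  14.2] [255.8  14.1]
blue 247 294 360 [113 116 132] [211.7  10. ] [255.9   9.9]
blue 253 291 360 [111 114 130] [209.6   5.7] [256.    5.6]
blue 259 294 359 [114 102 137] [211.5   1.4] [255.5   1.3]
blue 265 301 359 [112 107 134] [216.1  -2.9] [255.6  -3. ]
blue 271 352 359 [113 108 137] [250.9  -7.4] [255.7  -7.4]
[ 0.59689724 -0.09516912  0.20121336] [231.8   0.3]
```

Run:
```python
from h import *
f=grab_frame('wrist')
cv2.imwrite('pics/w5.png',cv2.cvtColor(np.clip(1.4*cv2.resize(f['color'][200:290,275:390],None,fx=6,fy=6,interpolation=cv2.INTER_CUBIC).astype(float),0,255).astype(np.uint8),cv2.COLOR_RGB2BGR))
```

```text
(no output)
```

View pics/w5.png

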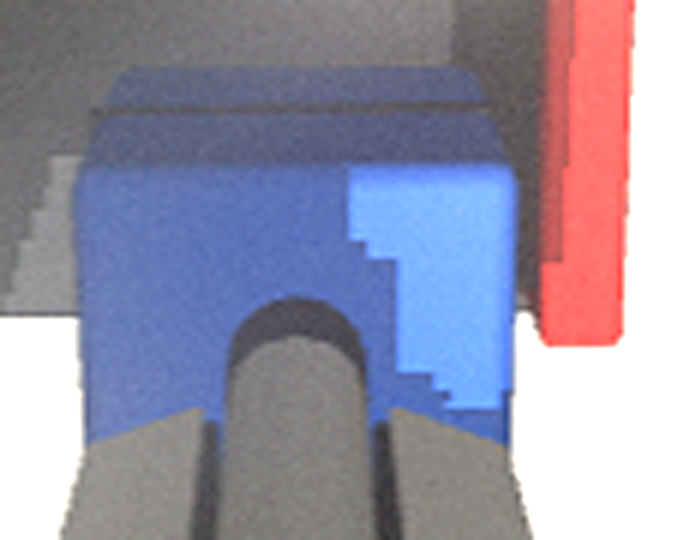

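The held block is square, with its top rear edge at row 228 and sides at columns 287 and 361, about 49 mm along clamp x. Relative to the plate it needs about 3 mm in +x. I'll also back off about 3 mm from the jaw while lowering.

```bash
python3 -m handwheel '[[[0.003,-0.0035,0],0],[[0,0,0.03],0],[[0,0,0.03],0],[[0,0,0.025],0],[[0,0,0.006],0],[[0,0,0],0],[[0,0,0],0]]'
python3 -m handwheel '[[[0,0,0.002],0],[[0,0,0],0],[[0,0,0],0]]'
```

```text
t: 8.52
eef_pos: [0.6018, -0.0911, 0.1129]
eef_rot: [1.0, 0.008, 0.001, 0.0]
force: [0.1, 0.2, -2.9]
width: 0.15
grasp_force: 30.0
t: 8.9
eef_pos: [0.6007, -0.0908, 0.1095]
eef_rot: [1.0, 0.008, 0.0, 0.0]
force: [0.4, 0.0, -2.0]
width: 0.152
grasp_force: 30.0
```

```bash
python3 -m handwheel '[[[0,0,0.0015],0],[[0,0,0],0],[[0,0,0],0]]'
python3 -m handwheel '[[[0,0,0.0015],0],[[0,0,0],0],[[0,0,0],0]]'
```

```text
t: 9.28
eef_pos: [0.6005, -0.0907, 0.1077]
eef_rot: [1.0, 0.008, -0.0, -0.0]
force: [0.6, 0.1, -2.4]
width: 0.155
grasp_force: 30.0
t: 9.65
eef_pos: [0.6005, -0.0908, 0.1062]
eef_rot: [1.0, 0.008, -0.0, -0.0]
force: [-0.2, -0.4, -1.9]
width: 0.154
grasp_force: 30.0
```

```bash
python3 -m handwheel '[[[0,0,0.001],0],[[0,0,0],0],[[0,0,0],0]]'
python3 -m handwheel '[[[0,0,0.001],0],[[0,0,0],0],[[0,0,0],0]]'
```

```text
t: 10.02
eef_pos: [0.6006, -0.0907, 0.1052]
eef_rot: [1.0, 0.008, -0.0, 0.0]
force: [-0.4, 0.0, -1.7]
width: 0.15
grasp_force: 30.0
t: 10.4
eef_pos: [0.6007, -0.0908, 0.1044]
eef_rot: [1.0, 0.008, 0.0, 0.0]
force: [-1.1, -0.7, -1.4]
width: 0.154
grasp_force: 30.0
```

```bash
python3 -m handwheel '[[[0,0,0.001],0],[[0,0,0],0],[[0,0,0],0]]'
python3 -m handwheel '[[[0,0,0],0],[[0,0,0],0],[[0,0,0],0],[[0,0,-0.04],0],[[0,0,-0.06],0],[[0,0,-0.04],0],[[0,0,0],0]]' 0.05
python3 - <<'E'
from h import *
f=grab_frame('wrist');t=grab_frame('top')
A=np.vstack([cv2.resize(f['color'][130:300,220:420],(600,510))[:340],cv2.resize(t['color'][205:262,200:390],(600,180))])
save('w6',{'color':np.clip(A*1.3,0,255).astype(np.uint8)})
s=read_state();print(s['eef_pos'],s['force'])
E
```

```text
t: 10.78
eef_pos: [0.6009, -0.0908, 0.1044]
eef_rot: [1.0, 0.008, 0.0, 0.0]
force: [-2.2, 0.6, 5.5]
width: 0.156
grasp_force: 30.0
t: 11.65
eef_pos: [0.6034, -0.0915, 0.2482]
eef_rot: [1.0, 0.008, 0.005, 0.001]
force: [-0.3, -0.7, -0.5]
width: 0.529
grasp_force: 0.0
[ 0.60026938 -0.09064214  0.24260087] [ 0.36962185  0.03416128 -0.89758534]
```

View pics/w6.png

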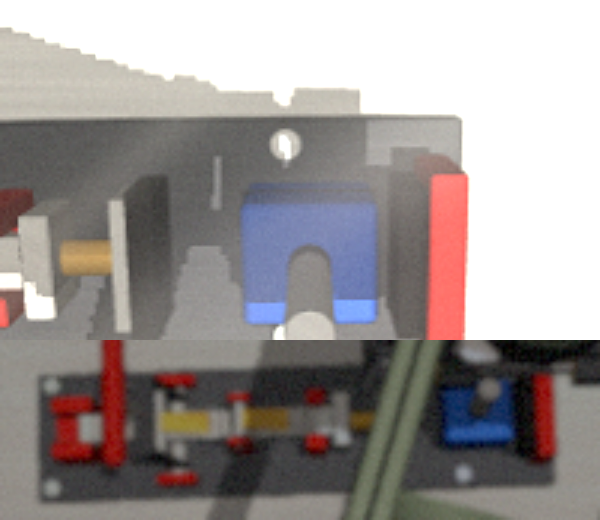

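The view shows the block standing square, centred on the jaw, with a gap of about 8 mm to the jaw face and a wide gap to the pad. Now over to the handle.

```bash
python3 -m handwheel '[[[-0.0005,-0.0315,0],0],[[-0.0005,-0.0315,0],0],[[-0.0005,-0.0315,0],0],[[-0.0005,-0.0315,0],0],[[-0.0005,-0.0315,0],0],[[-0.0005,-0.0315,0],0],[[-0.0005,-0.0315,0],0],[[-0.0005,-0.0315,0],0],[[0,0,0],0],[[0,0,0],0]]' 0.05
python3 - <<'E'
from h import *
f=grab_frame('wrist');save('w7',f)
hsv=cv2.cvtColor(f['color'],cv2.COLOR_RGB2HSV)
r=cv2.inRange(hsv,(0,140,60),(8,255,255))|cv2.inRange(hsv,(172,140,60),(180,255,255))
for c in cv2.findContours(r,cv2.RETR_EXTERNAL,cv2.CHAIN_APPROX_NONE)[0]:
    if cv2.contourArea(c)>100: q=cv2.minAreaRect(c);print(cv2.boundingRect(c),np.round(q[0]),np.round(q[1]),onz(f,*q[0],.176))
print(proj(f,[.5917,.1615,.176]));s=read_state();print(s['eef_pos'])
E
```

```text
t: 13.0
eef_pos: [0.5914, 0.1605, 0.2411]
eef_rot: [1.0, 0.008, -0.002, 0.001]
force: [-0.5, -1.0, -0.7]
width: 0.535
grasp_force: 0.0
(316, 277, 17, 24) [324. 288.] [23. 16.] [0.55797222 0.15951541 0.176     ]
(264, 192, 26, 23) [277. 201.] [21. 26.] [0.62678628 0.19460452 0.176     ]
(439, 191, 14, 10) [446. 196.] [ 9. 13.] [0.63307582 0.07234755 0.176     ]
(565, 175, 45, 44) [584. 196.] [45. 38.] [ 0.63519261 -0.03490463  0.176     ]
[322.15856455 247.56922985]
[0.59169564 0.16016143 0.241664  ]
```

View pics/w7.png

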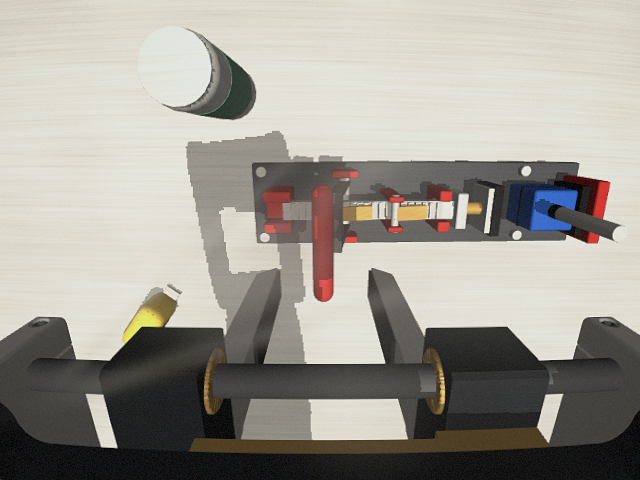

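The wrist view shows the T-bar at column 323, rows 186–301, between the open fingers at (255,330) and (390,330). The block is still standing at (545,208). Go down and grip.

```bash
python3 -m handwheel '[[[0.003,0.0005,0.03],0],[[0,0,0.03],0],[[0,0,0.0247],0],[[0,0,0],0],[[0,0,0],0]]' 0.05
python3 -m handwheel '[[[0,0,0],0],[[0,0,0],0],[[0,0,0],0],[[0,0,0],0]]' 0
```

```text
t: 13.68
eef_pos: [0.5961, 0.16, 0.1595]
eef_rot: [1.0, 0.008, 0.001, -0.0]
force: [-0.8, -0.2, 0.4]
width: 0.532
grasp_force: 0.0
t: 14.18
eef_pos: [0.5955, 0.1612, 0.1589]
eef_rot: [1.0, 0.008, 0.0, -0.0]
force: [0.5, 1.7, 0.6]
width: 0.167
grasp_force: 30.0
```

```bash
python3 -m handwheel '[[[0,0.0115,-0.0014],0],[[0,0.0115,-0.0005],0],[[0,0.0115,0.0003],0],[[0,0.0115,0.001],0],[[0,0,0],0],[[0,0,0],0],[[0,0,0],0]]'
python3 - <<'E'
from h import *
s=read_state();print(s['eef_pos'],s['force'],s['wrist_torque'])
E
```

```text
t: 15.05
eef_pos: [0.5966, 0.1137, 0.1601]
eef_rot: [1.0, 0.008, 0.001, 0.001]
force: [-1.0, 1.8, 5.7]
width: 0.161
grasp_force: 30.0
[0.59657028 0.11374654 0.16010155] [-0.97519053  1.82246912  5.72495816] [0.49751214 0.21031404 0.06325124]
```

```bash
python3 -m handwheel '[[[0,-0.0115,-0.001],0],[[0,-0.0115,-0.0003],0],[[0,-0.0115,0.0005],0],[[0,-0.0115,0.0014],0],[[0,-0.001,0],0],[[0,0,0],0],[[0,0,0],0]]'
python3 -m handwheel '[[[0,-0.001,0],0],[[0,0,0],0],[[0,0,0],0]]'
```

```text
t: 15.92
eef_pos: [0.5952, 0.1615, 0.1577]
eef_rot: [1.0, 0.008, -0.0, -0.0]
force: [2.4, -0.2, -2.9]
width: 0.164
grasp_force: 30.0
t: 16.3
eef_pos: [0.5952, 0.1617, 0.1577]
eef_rot: [1.0, 0.008, -0.0, 0.001]
force: [3.9, -3.9, -5.6]
width: 0.164
grasp_force: 30.0
```

```bash
python3 -m handwheel '[[[0,0.0125,-0.001],0],[[0,0.0115,-0.0005],0],[[0,0.0115,0.0003],0],[[0,0.0115,0.0006],0],[[0,0,0],0],[[0,0,0],0],[[0,0,0],0]]'
python3 -m handwheel '[[[0,-0.0115,-0.0006],0],[[0,-0.0115,-0.0003],0],[[0,-0.0115,0.0005],0],[[0,-0.0115,0.001],0],[[0,-0.001,0],0],[[0,0,0],0],[[0,0,0],0]]'
```

```text
t: 17.18
eef_pos: [0.5965, 0.116, 0.1603]
eef_rot: [1.0, 0.009, 0.001, -0.0]
force: [0.7, 2.6, 3.2]
width: 0.167
grasp_force: 30.0
t: 18.05
eef_pos: [0.5953, 0.1619, 0.158]
eef_rot: [1.0, 0.008, -0.0, 0.0]
force: [2.7, -4.1, -0.5]
width: 0.16
grasp_force: 30.0
```

Two free strokes done at 1.8 and 2.6 N. Third, reading the force at the hold.

```bash
python3 -m handwheel '[[[0,0.0125,-0.001],0],[[0,0.0115,-0.0005],0],[[0,0.0115,0.0003],0],[[0,0.0115,0.0006],0],[[0,0,0],0],[[0,0,0],0],[[0,0,0],0]]'
python3 -m handwheel '[[[0,-0.0115,-0.0006],0],[[0,-0.0115,-0.0003],0],[[0,-0.0115,0.0005],0],[[0,-0.0115,0.001],0],[[0,-0.001,0],0],[[0,0,0],0],[[0,0,0],0]]'
```

```text
t: 18.92
eef_pos: [0.5965, 0.1161, 0.1606]
eef_rot: [1.0, 0.008, 0.001, -0.0]
force: [-0.8, 2.6, 5.7]
width: 0.164
grasp_force: 30.0
t: 19.8
eef_pos: [0.5952, 0.1619, 0.158]
eef_rot: [1.0, 0.008, -0.0, 0.0]
force: [1.9, -3.8, 1.0]
width: 0.165
grasp_force: 30.0
```

```bash
python3 -m handwheel '[[[0,0.0125,-0.001],0],[[0,0.0115,-0.0005],0],[[0,0.0115,0.0003],0],[[0,0.0115,0.0006],0],[[0,0,0],0],[[0,0,0],0],[[0,0,0],0]]'
python3 -m handwheel '[[[0,-0.0115,-0.0006],0],[[0,-0.0115,-0.0003],0],[[0,-0.0115,0.0005],0],[[0,-0.0115,0.001],0],[[0,-0.001,0],0],[[0,0,0],0],[[0,0,0],0]]'
python3 - <<'E'
from h import *
f=grab_frame('wrist');save('w8',f);t=grab_frame('top');save('t8',t)
E
```

```text
t: 20.68
eef_pos: [0.5965, 0.116, 0.1605]
eef_rot: [1.0, 0.008, 0.001, -0.001]
force: [0.4, 3.0, 4.7]
width: 0.163
grasp_force: 30.0
t: 21.55
eef_pos: [0.5953, 0.162, 0.1581]
eef_rot: [1.0, 0.008, -0.0, 0.0]
force: [2.7, -4.9, -0.0]
width: 0.161
grasp_force: 30.0
```

View pics/w8.png

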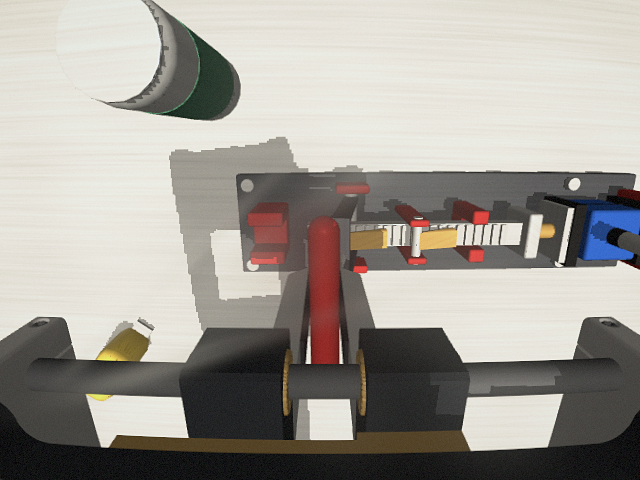

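The view shows the ram advanced, with the pad front at about column 582 just reaching the block's near side, so one or two more strokes should pinch.

```bash
python3 -m handwheel '[[[0,0.0125,-0.001],0],[[0,0.0115,-0.0005],0],[[0,0.0115,0.0003],0],[[0,0.0115,0.0006],0],[[0,0,0],0],[[0,0,0],0],[[0,0,0],0]]'
python3 -m handwheel '[[[0,-0.0115,-0.0006],0],[[0,-0.0115,-0.0003],0],[[0,-0.0115,0.0005],0],[[0,-0.0115,0.001],0],[[0,-0.001,0],0],[[0,0,0],0],[[0,0,0],0]]'
```

```text
t: 22.52
eef_pos: [0.5965, 0.1161, 0.1607]
eef_rot: [1.0, 0.008, 0.001, -0.001]
force: [-0.5, 3.1, 4.5]
width: 0.159
grasp_force: 30.0
t: 23.4
eef_pos: [0.5953, 0.1619, 0.1581]
eef_rot: [1.0, 0.008, -0.0, 0.0]
force: [1.7, -4.0, 0.1]
width: 0.162
grasp_force: 30.0
```

```bash
python3 -m handwheel '[[[0,0.0125,-0.001],0],[[0,0.0115,-0.0005],0],[[0,0.0115,0.0003],0],[[0,0.0115,0.0006],0],[[0,0,0],0],[[0,0,0],0],[[0,0,0],0]]'
python3 -m handwheel '[[[0,-0.0115,-0.0006],0],[[0,-0.0115,-0.0003],0],[[0,-0.0115,0.0005],0],[[0,-0.0115,0.001],0],[[0,-0.001,0],0],[[0,0,0],0],[[0,0,0],0]]'
```

```text
t: 24.28
eef_pos: [0.5964, 0.1181, 0.1609]
eef_rot: [1.0, 0.008, 0.001, -0.003]
force: [-1.0, 7.7, 7.2]
width: 0.16
grasp_force: 30.0
t: 25.15
eef_pos: [0.5953, 0.1619, 0.1582]
eef_rot: [1.0, 0.008, -0.0, 0.0]
force: [1.8, -4.2, 0.7]
width: 0.16
grasp_force: 30.0
```

First pinch felt, but compliance cut that stroke to about 43.5 mm, so the tooth may not have been taken. The next stroke needs to be longer.

```bash
python3 -m handwheel '[[[0,0.0125,-0.001],0],[[0,0.0115,-0.0005],0],[[0,0.0115,0.0003],0],[[0,0.0115,0.0004],0],[[0,0.0025,0],0],[[0,0,0],0],[[0,0,0],0],[[0,0,0],0]]'
```

```text
t: 26.15
eef_pos: [0.5964, 0.1199, 0.1609]
eef_rot: [1.0, 0.009, 0.001, -0.007]
force: [1.0, 14.1, 4.4]
width: 0.16
grasp_force: 30.0
```

```bash
python3 -m handwheel '[[[0,0.003,0],0],[[0,0,0],0],[[0,0,0],0]]'
```

```text
t: 26.52
eef_pos: [0.5964, 0.1176, 0.1608]
eef_rot: [1.0, 0.009, 0.001, -0.007]
force: [2.3, 15.3, 4.9]
width: 0.16
grasp_force: 30.0
```

```bash
python3 -m handwheel '[[[0,0.002,0],0],[[0,0,0],0],[[0,0,0],0]]'
```

```text
t: 26.9
eef_pos: [0.5965, 0.116, 0.1606]
eef_rot: [1.0, 0.009, 0.001, -0.008]
force: [1.0, 16.0, 4.0]
width: 0.159
grasp_force: 30.0
```

16 N at a 45.5 mm stroke fits the second pinching tooth. Return, then a partial stroke (no tooth taken) to confirm the stiffness.

```bash
python3 -m handwheel '[[[0,-0.0115,-0.0004],0],[[0,-0.0115,-0.0003],0],[[0,-0.0115,0.0005],0],[[0,-0.0115,0.001],0],[[0,-0.0085,0],0],[[0,0,0],0],[[0,0,0],0]]'
python3 -m handwheel '[[[0,0.0125,-0.001],0],[[0,0.0115,-0.0005],0],[[0,0,0],0],[[0,0,0],0],[[0,0,0],0]]'
python3 -m handwheel '[[[0,-0.0115,0.0005],0],[[0,-0.0115,0.001],0],[[0,0,0],0],[[0,0,0],0]]'
```

```text
t: 27.78
eef_pos: [0.5953, 0.1619, 0.1584]
eef_rot: [1.0, 0.008, -0.0, 0.0]
force: [0.4, -2.6, 2.1]
width: 0.162
grasp_force: 30.0
t: 28.4
eef_pos: [0.5958, 0.1442, 0.1608]
eef_rot: [1.0, 0.009, 0.001, -0.006]
force: [1.2, 12.4, 3.8]
width: 0.156
grasp_force: 30.0
t: 28.9
eef_pos: [0.5953, 0.1615, 0.1586]
eef_rot: [1.0, 0.008, -0.0, -0.0]
force: [0.8, 0.1, 2.7]
width: 0.156
grasp_force: 30.0
```

I'm past the picture-viewing budget, so I'll check how far the ram moved numerically, by matching the ram's white flange between the stored frame (after stroke 4) and a new one.

Run:
```python
from h import *
old=cv2.cvtColor(cv2.imread('pics/w8.png'),cv2.COLOR_BGR2RGB);f=grab_frame('wrist');new=f['color'];save('w9',f)
d=cv2.phaseCorrelate(np.float32(cv2.cvtColor(old,7))[60:200,250:450],np.float32(cv2.cvtColor(new,7))[60:200,250:450]);print('static shift',d)
for name,(x0,x1,y0,y1) in dict(flange=(522,546,204,262),pad=(556,584,194,268)).items():
    T=old[y0:y1,x0:x1];S=new[y0-4:y1+4,x0-12:640]
    r=cv2.matchTemplate(S,T,cv2.TM_CCOEFF_NORMED).max(0)
    i=np.argsort(-r)[:4];print(name,[(int(k)-12,round(float(r[k]),3)) for k in i])
    z=.045
    for k in(i[0]-12,): print('mm',np.linalg.norm(onz(f,x0+k+10,232,z)-onz(f,x0+10,232,z))*1e3)
# white runs of flange along row
for n,im in(('old',old),('new',new)):
    g=cv2.cvtColor(im,cv2.COLOR_RGB2GRAY);print(n,[int(x) for x in g[218:222,515:636].mean(0)[::3]])
s=read_state();print(s['eef_pos'])
```

```text
static shift ((-0.03819898504562502, 0.09217915964507029), 0.9241444950633578)
flange [(21, 0.92), (20, 0.919), (22, 0.832), (19, 0.831)]
mm 20.35562060609481
pad [(10, 0.96), (9, 0.856), (11, 0.854), (12, 0.703)]
mm 9.950451907797142
old [78, 71, 70, 69, 67, 168, 234, 232, 229, 149, 68, 68, 68, 67, 67, 66, 67, 217, 229, 99, 42, 38, 39, 39, 26, 54, 89, 105, 93, 102, 105, 105, 103, 103, 104, 104, 102, 103, 103, 102, 100]
new [74, 74, 76, 73, 76, 76, 75, 74, 67, 67, 66, 64, 171, 234, 231, 228, 119, 65, 66, 65, 59, 228, 195, 30, 42, 38, 40, 30, 81, 103, 104, 103, 103, 102, 103, 104, 103, 104, 103, 104, 101]
[0.59533813 0.16144259 0.15853626]
```

Run:
```python
from h import *
from scipy.signal import find_peaks
for n in('w8','w9'):
    g=cv2.cvtColor(cv2.imread(f'pics/{n}.png'),cv2.COLOR_BGR2GRAY).astype(float)
    for y in(225,229,241,245):
        p=g[y-1:y+2,455:565].mean(0);d=find_peaks(-p,prominence=15)[0]+455;print(n,y,d.tolist())
    e=np.abs(np.diff(g[225:240].mean(0)));i=find_peaks(e,prominence=20)[0];print(' edges',[int(k) for k in i if k>500])
    b=cv2.imread(f'pics/{n}.png');h=cv2.cvtColor(b,cv2.COLOR_BGR2HSV)
    m=cv2.inRange(h,(100,110,40),(130,255,255))[190:275];print(' blue left',[int(np.where(m[r])[0].min()) for r in(15,25,35,45,55) if m[r].any()])
f=grab_frame('wrist')
for z in(.03,.045,.062): print(z,[np.linalg.norm(onz(f,u+20,225,z)-onz(f,u,225,z))/20*1e3 for u in(535,570)])
o=np.array([.595,.13654]);c=np.array([.01921,-.99982])
for x in(203,210): print(x,proj(f,[*(o+c*x/1e3),.067]),proj(f,[*(o+c*x/1e3),.05]))
```

```text
w8 225 [457, 465, 474, 484, 492, 501, 523, 563]
w8 229 [456, 465, 474, 483, 492, 501, 526, 562]
w8 241 [464, 473, 482, 490, 499, 524, 560]
w8 245 [464, 472, 481, 490, 499, 520, 559]
 edges [501, 521, 527, 539, 554, 563, 569]
 blue left [587, 586, 584, 582, 580]
w9 225 [460, 469, 474, 478, 487, 495, 504, 513, 522, 548]
w9 229 [459, 468, 477, 486, 495, 504, 512, 521, 543]
w9 241 [458, 467, 476, 485, 493, 502, 511, 520, 545]
w9 245 [458, 467, 476, 485, 489, 494, 502, 511, 519, 540]
 edges [501, 504, 510, 513, 519, 521, 540, 548, 559, 573, 579]
 blue left [598, 596, 594, 592, 590]
0.03 [np.float64(1.0147300563829262), np.float64(1.0491341506261642)]
0.045 [np.float64(0.9651907062415783), np.float64(0.9979151848468534)]
0.062 [np.float64(0.9090461094147193), np.float64(0.9398670236303024)]
203 [587.52740422 238.4971335 ] [574.20064116 233.15537309]
210 [594.93151814 238.47079792] [581.30391087 233.14321036]
```

The flange-to-pad spacing shrank by about 9–10 mm, so the pad force is about 26–28 N, which matches one tooth past the pinch. I'll let go of the handle in place and check that nothing settles back.

```bash
python3 -m handwheel '[[[0,0,0],0],[[0,0,0],0],[[0,0,0],0],[[0,0,0],0],[[0,0,0],0]]' 0.05
python3 - <<'E'
from h import *
f=grab_frame('wrist');save('w10',f);P={n:cv2.imread(f'pics/{n}.png') for n in('w8','w9','w10')}
def up(n,x0,x1,y0,y1): return cv2.resize(P[n][y0:y1,x0:x1],None,fx=8,fy=8,interpolation=cv2.INTER_CUBIC)
def sh(a,b,x0,x1,y0,y1,lo,hi):
    T=up(a,x0,x1,y0,y1);S=up(b,x0+lo,min(640,x1+hi),y0-2,y1+2);r=cv2.matchTemplate(S,T,cv2.TM_CCOEFF_NORMED)
    _,v,_,l=cv2.minMaxLoc(r);return lo+l[0]/8,-2+l[1]/8,round(v,3)
print('flange 9->10',sh('w9','w10',540,566,205,260,-12,12),'pad',sh('w9','w10',568,594,196,266,-12,12),'plate',sh('w9','w10',238,262,176,200,-8,8))
print('flange 8->10',sh('w8','w10',522,546,205,260,-5,35),'pad',sh('w8','w10',556,584,196,266,-5,35))
for n in P:
    g=cv2.cvtColor(P[n],cv2.COLOR_BGR2GRAY).astype(float);print(n,'dips r229',[int(k)+400 for k in __import__('scipy.signal').signal.find_peaks(-g[228:231,400:530].mean(0),prominence=15)[0]])
s=read_state();print(s['eef_pos'],s['width'])
E
```

```text
t: 29.62
eef_pos: [0.5952, 0.1617, 0.1585]
eef_rot: [1.0, 0.008, -0.0, 0.0]
force: [0.6, -0.3, -0.3]
width: 0.531
grasp_force: 0.0
flange 9->10 (0.25, 0.0, 0.997) pad (0.25, 0.0, 0.994) plate (0.25, -0.125, 0.993)
flange 8->10 (20.75, -0.625, 0.957) pad (10.125, 0.125, 0.963)
w8 dips r229 [401, 411, 429, 438, 456, 465, 474, 483, 492, 501, 526]
w9 dips r229 [405, 412, 423, 432, 459, 468, 477, 486, 495, 504, 512, 521]
w10 dips r229 [405, 412, 424, 433, 460, 468, 477, 487, 495, 504, 513, 522]
[0.59528564 0.16173522 0.15850605] 0.527228132542259
```

Nothing settled on release. The pad compression of about 9.6 mm means about 27 N, inside the 20–52 N window. Retreat straight up, then check and hand in.

```bash
python3 -m handwheel '[[[0,0,-0.02],0],[[0,0,-0.04],0],[[0,0,-0.04],0],[[0,0,-0.02],0],[[0,0,0],0],[[0,0,0],0],[[0,0,0],0],[[0,0,0],0]]' 0.05
python3 - <<'E'
from h import *
f=grab_frame('wrist');save('end',f);h=cv2.cvtColor(f['color'],cv2.COLOR_RGB2HSV)
r=cv2.inRange(h,(0,140,60),(8,255,255))|cv2.inRange(h,(172,140,60),(180,255,255))
s=read_state();print(s['eef_pos'],s['force'])
print('bar rest px',proj(f,[.595,.1615,.176]),'fwd',proj(f,[.595,.1115,.176]))
for y in(220,235,250,265): print(y,np.where(r[y,280:380])[0][[0,-1]]+280 if r[y,280:380].any() else None)
from workcell import job_done
print(job_done())
E
```

```text
t: 30.68
eef_pos: [0.5947, 0.1616, 0.2772]
eef_rot: [1.0, 0.008, -0.001, 0.0]
force: [-0.3, 0.3, -0.9]
width: 0.533
grasp_force: 0.0
[0.59484898 0.16166245 0.27745353] [ 0.49328586 -0.36235564  0.89227436]
bar rest px [323.75384581 234.49241214] fwd [381.98494372 235.47114014]
220 None
235 [344 354]
250 None
265 [320 332]
the job is handed in; nothing more can be done
None
```

I handed the job in at about 31 s. The block stands square against the jaw at an estimated 27 N (not measured directly), the handle was back on its stop when I let go, and the robot is clear; I viewed 11 pictures instead of the allowed 10.

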